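# Seat a pressed cover against its stops and lock it with the toggle clamp

### The job

Slide the pressed steel cover gently home in the blue fixture, square against both the aluminium fence and the round head of the stop screw, then push the red handle of the toggle clamp down over centre until it rests on its stop, so that the rubber pad holds the cover where it is. The sheet is thin and the stops are set by hand: feel for them instead of ramming the cover, do not force the handle once it is down, let go, and leave the things around the fixture where they are.

Things in the scene. Friction and masses are not known exactly. Their poses are not given: they have to be found in the camera images.
- fixture: Blue fixture plate bolted to the bench, 280 (x) by 345 (y) by 20 mm, origin at the centre of its underside on the bench. All 'fixture' directions below are its axes. A steel rest plate (80 x 110 mm, top 24 mm over the bench) carries the cover; fence on the +x side, stop screw on the +y side, toggle clamp on the -y side. Fence and screw do not give.
- fence_slot (a point): On the fixture. The fence is an upright aluminium bar, 110 mm long along y, top 54 mm over the bench; its face looks to -x. It is re-set by hand for each batch in slots: the face stands anywhere from 20 mm short of to 20 mm beyond (x) this fixed point, the middle of its range. Where it stands is not measured: feel for it.
- stop_block (a point): On the fixture: centre of the -y face of the dark stop block (24 mm wide, 70 mm high over the bench); this point is 46 mm over the bench. The stop screw stands out of it to -y; its round head, 16 mm across, ends 16 to 38 mm from this point. It is re-set by hand for each batch and not measured: feel for it.
- cover_center (a point): Centre (half-way up) of the cover, a loose open steel tray, hollow side up, 0.26 to 0.42 kg, 24 mm high, sheet 3 mm. Box 90 (own x) by 130 mm (own y), inside 84 by 124 mm, inner floor 9 mm below this point; its outward top flange makes it 110 by 150 mm. Own axes = fixture's within 0.06 rad at the start.
- cover: The same cover; origin under its centre. Starts 5 to 71 mm short of the fence and 8 to 40 mm short of the screw: slide it to the fixture's +x and +y. Home: flange against both, gaps under 1.5 mm, square within 0.02 rad. Slides with 1 to 4 N, but can jam if the push also bears down; closed fingertips can push its inner walls. Over 15 N against fence or screw dents it.
- handle_grip (a point): Middle of the clamp's red grip, a round bar 18 mm thick, 102 mm long. Own x: along the grip to its free end; own z: square to it in the fixture's y-z plane, up when shut; own y: fixture's x. Open: middle about 140 mm over the bench, free end up, 63 to 75 degrees above level, leaning to fixture -y. Shut: middle about 73 mm high, about 4 degrees above level.
- clamp_handle: The handle; origin at its middle rivet. It turns about a rivet 87 mm from the grip's middle (along own -x of the grip), which moves up to 30 mm as the bar swings over. Push the grip to its own -z: first mostly to fixture -y, then down. 1 to 4 N; from 20 degrees above level 5 to 15 N (pad squeezed); dead centre at 9 degrees, then it snaps to a hard stop. Let go sooner, it springs up. Limit 30 N.
- clamp_pad: Black rubber pad, 18 mm across, on the bar's spindle; origin at its foot's centre. Open: 122 to 137 mm over the bench and 35 to 50 mm (+y) in front of the bar's pivot. Shut: presses on the cover's inner floor with 30 to 40 N near the middle of the fixture.
- bar_pivot (a point): Pivot of the clamp's bar, 54 mm over the bench, on the fixture at x 0, y -80 mm. Open, the bar stands over it to 155 mm above the bench, upright or leaning up to 20 degrees to +y, its spindle pointing to +y; shut, it reaches 100 mm to +y, into the cover. Keep wide tools clear of it.
- glue_mid (a point): Bystander: red bottle with pale green nozzle, 38 mm across, 108 mm tall, on the bench past the fixture's +x edge; point 50 mm above its foot.
- screw_bin: Bystander: black open bin of screws, 120 x 160 x 60 mm, on the bench past the fixture's +y edge; origin under its centre.
- wheel: Bystander: flat spoked aluminium wheel, 86 mm across, 8 mm high, lying on the bench past the fence; origin under its centre.
Things that resemble listed ones, but are neither listed nor needed, are in the scene too. What is shaped like the cover but brown or pink is not meant.

How it is judged:
By the outcome, as a careful person would: the job done as asked, in the order asked, and still so for the second after the job is handed in, with the robot touching nothing.
It also fails if it takes over 72 s, if anything falls off the work surface, if the arm or the gripper's body presses on something with over 40 N, if the wrist force passes 120 N, or if a joint passes its speed limit or range.

### The arm

A 6-joint arm with a two-finger parallel gripper is mounted at the origin on the work surface. World frame = base frame: x ahead of the robot, y to its left, z up, the work surface at z = 0. Lengths are in mm, angles in degrees, forces in N, time in s.
With the tool pointing down it reaches from about 350 to 850 mm from the base axis. Payload 8.1 kg.
Tool frame: the origin (TCP) lies midway between the tips of the shut fingers; the grasp point (between the pads) lies 19 mm behind it; z points along the fingers, y is the line along which they close (so a half turn about z gives the same grasp; the last joint's range is limited). The gripper opens to 85 mm and grips with 20 to 120 N. Pads are 22 mm wide; open, the fingers measure 114 mm over their backs; the gripper's body (76 mm by 85 mm) begins 54 mm behind the grasp point. The pads swing forward as they close: fully open they stand 13 mm farther back than shut.
Start: joints at [-72.33, 7.471, 85.268, -0, 87.261, -4.893], TCP at [230.24, -554.071, 231.292] pointing down, gripper open.
Joint ranges: [-169.43, 169.43], [-51.17, 129.36], [1.28, 143.12], [-76.62, 256.62], [0, 156.53], [-152.29, 152.29]. Speed limits (degrees/s): [136.94, 136.94, 159.86, 180, 180, 180].

### API

Orientations are given as [roll, pitch, yaw] about the fixed x, y, z axes, in that order (R = Rz(yaw) Ry(pitch) Rx(roll)).
In Python, from bench import r gives the robot as it stands.
- The arm moves only by the tool send_rows, never from a script. Its argument "increments" is a list of rows, each a list of 6 numbers: the shift along the tool's x, y, z in mm, then the turn, a rotation vector about the tool's x, y, z in rad. A call has 1 to 5 rows; each row shifts and turns the commanded pose from where the row before left it, along the tool's axes as they then stand; what a row does not reach is not made up. A row lasts 1/8 s, in which the tool goes at most 62.5 mm and 10.7 degrees, less where a joint would pass 70% of its speed; a pose out of reach is approached as far as the arm can. A call is refused whole if a number of a shift passes 62.5 or a number of a turn 0.188, either way. A call with a gripper value outside its range is refused whole. "grip" is the closure, from -1 (fully open) to 1 (shut), set as the call begins (left out, the last holds). The fingers move at their own pace and stop on an object; "grip_force" is the grip in N (left out, the last holds). Time passes only in rows, so rows that do not move let the fingers close. It gives the time, the measured TCP pose, the force, the opening and the grip force at its end, in the units of the state.
- r.sense(): the state, without advancing time (a new reading comes with each control period).
- r.snapshot(name): name is "side" or "top"; returns a dict with "img" (400x640x3 uint8, blue, green, red), "z_map" (400x640 float32, mm along the optical axis (not along the pixel's ray), 0 where there is no reading), "fx", "fy", "cx", "cy" (pixels), "D" ([k1, k2, p1, p2, k3] as OpenCV has them; the pictures are not rectified), "view" (4x4, takes a point from world to camera coordinates). Camera axes: x right, y down, z forward; pixel columns grow to the right and rows downward; lengths in mm; the calibration is good to about 2 mm. A picture is of the moment at which its call begins.
- r.hand_in(): hands the job in; it is judged then, once.
The state is a dict: "time": time; "joint_pos": joint angles; "qd": joint speeds; "joint_efforts": joint torques, N m; "tool_pos": TCP position; "tcp_rot": TCP orientation; "ft_force": force on the tool from outside, world axes, zero at the start; "wrist_torque": the same for the moment, N m; "finger_gap": finger opening in mm; "grip_force": force on a finger pad.
Only numpy, scipy, OpenCV 4.12 (cv2) and the standard library are available. Lean on these libraries where they do the work, as an engineer would, in place of code of your own. Each camera call takes 0.05 s, during which the arm holds its last target. There are 200 camera calls.

## Working session

There is one attempt and no reset: what is moved stays moved. The work goes in short steps, Python scripts to look and compute and a tool call to move; the robot and the scene stay as the last step left them, time stands still between calls to the robot, and variables do not carry over. Pictures are saved under pics/ and viewed, at most 10 in all, crops included, and the job is handed in when it is done.

Besides the shell and the picture viewer there is one more tool, called after ">>>" as name([rows], argument=value, ...), one row to a line, values as JSON. send_rows: Moves the arm, as the interface text tells. Its arguments: {"type":"object","properties":{"increments":{"type":"array"},"grip":{"type":"number"},"grip_force":{"type":"number"}},"required":["increments"]}

```bash
mkdir -p pics; ls; python3 - <<'E'
from bench import r
import cv2,numpy as np
s=r.sense();print(s)
for n in("side","top"):
    d=r.snapshot(n);cv2.imwrite(f"pics/{n}0.png",d["img"]);np.savez(f"{n}0.npz",**d)
    print(n,d["fx"],d["fy"],d["cx"],d["cy"],d["D"],d["view"])
E
```

```text
pics
{'time': 0.0, 'joint_pos': array([-7.23304431e+01,  7.51243750e+00,  8.53308399e+01,  6.08170640e-04,
        8.72613283e+01, -4.89306449e+00]), 'qd': array([-0.02723169,  0.00099729,  0.01807278,  0.12319556,  0.10212834,
       -0.00263766]), 'joint_efforts': array([-7.19413511e-04, -5.69397676e+01, -5.00554669e+01, -4.23502997e-04,
        1.49598968e-02, -3.99459248e-05]), 'tool_pos': array([ 230.07076128, -553.53530083,  230.2573152 ]), 'tcp_rot': array([-1.79895827e+02, -9.52767811e-03,  2.25625831e+01]), 'ft_force': array([-0.02142646, -0.7387822 ,  0.08037451]), 'wrist_torque': array([0.00201425, 0.06755922, 0.00036191]), 'grip_force': 0.0, 'finger_gap': 85.68987366544393}
side 507.8191695997054 507.8191695997054 322.0951843011618 194.48710866707137 [-0.08573897  0.          0.          0.          0.        ] [[-7.60243545e-01 -6.49567523e-01 -9.58046987e-03  4.02362193e+02]
 [-3.70010370e-01  4.45081673e-01 -8.15472029e-01  2.57047472e+02]
 [ 5.33968238e-01 -6.16412473e-01 -5.78717189e-01  1.06373944e+03]
 [ 0.00000000e+00  0.00000000e+00  0.00000000e+00  1.00000000e+00]]
top 371.57779430804237 371.57779430804237 320.0021663635776 202.277926235153 [-0.08730087  0.          0.          0.          0.        ] [[-9.80298890e-03 -9.99733211e-01  2.09143282e-02  5.53729374e+00]
 [-9.96468665e-01  8.02246407e-03 -8.35813361e-02  5.42877656e+02]
 [ 8.33912531e-02 -2.16598196e-02 -9.96281462e-01  1.04151439e+03]
 [ 0.00000000e+00  0.00000000e+00  0.00000000e+00  1.00000000e+00]]
```

View pics/side0.png

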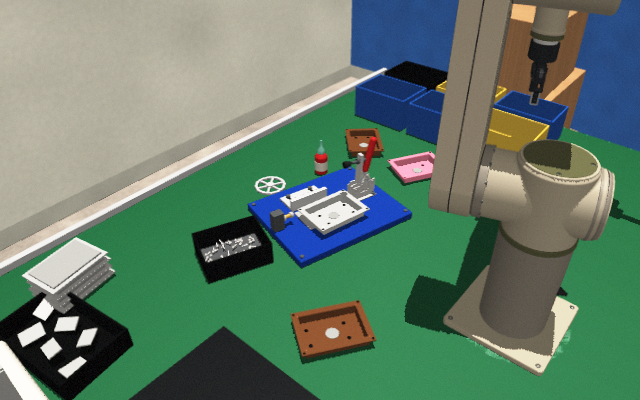

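View pics/top0.png

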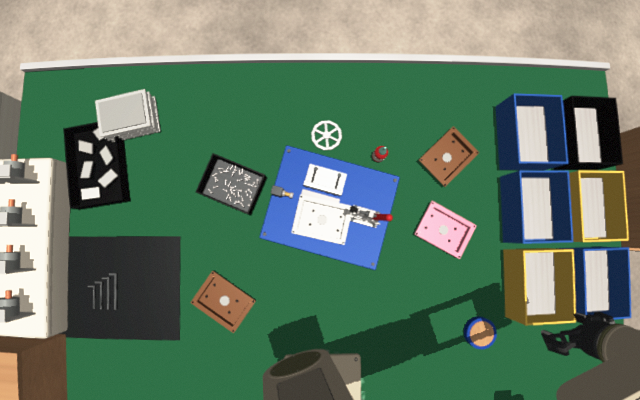

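The side view shows the blue fixture at about (330,215). The grey cover is at (335,212), the red handle at (370,152), and the dark stop block at (279,220). In the top view the fixture's corners are (289,147), (399,177), (375,269) and (261,238). The cover is at (322,219), the fence bar and its foot at (325,180), the screw at (285,193) and the red handle at (385,217).

Cover candidates in the top view are grey (322,219), brown (223,300), brown (447,157) and pink (445,230). Only the grey one lies in the blue fixture, so that is the one meant. I'll confirm it in a crop and measure.

```bash
cat > h.py <<'E'
import numpy as np,cv2
def load(f): return dict(np.load(f))
def K(d): return np.array([[d["fx"],0,d["cx"]],[0,d["fy"],d["cy"]],[0,0,1]],float)
def world(d,uv,z=None):
    """pixels -> world; z=None uses depth, else plane height"""
    uv=np.asarray(uv,float).reshape(-1,2)
    n=cv2.undistortPoints(uv.reshape(-1,1,2),K(d),np.asarray(d["D"],float)).reshape(-1,2)
    R=d["view"][:3,:3];t=d["view"][:3,3]
    ray=np.c_[n,np.ones(len(n))]@R; c=-R.T@t
    if z is None: s=d["z_map"][uv[:,1].round().astype(int),uv[:,0].round().astype(int)]
    else: s=(z-c[2])/ray[:,2]
    return c+ray*np.asarray(s)[:,None]
def proj(d,P):
    rv=cv2.Rodrigues(d["view"][:3,:3])[0]
    return cv2.projectPoints(np.asarray(P,float).reshape(-1,3),rv,d["view"][:3,3],K(d),np.asarray(d["D"],float))[0].reshape(-1,2)
def cloud(d):
    v,u=np.where(d["z_map"]>0); return world(d,np.c_[u,v]),d["img"][v,u],np.c_[u,v]
E
python3 - <<'E'
from h import *
T=load("top0.npz");S=load("side0.npz")
for n,d in(("top",T),("side",S)):
    P,C,uv=cloud(d);C=C.astype(int)
    m=(C[:,0]>90)&(C[:,0]>1.8*C[:,1])&(C[:,0]>2*C[:,2])&(P[:,2]>8)&(P[:,2]<32)&(abs(P[:,0]-560)<230)&(abs(P[:,1]+20)<250)
    q=P[m]; print(n,m.sum(),"z",np.median(q[:,2]),cv2.minAreaRect(q[:,:2].astype(np.float32)))
    m=(C[:,2]>110)&(C[:,1]<60)&(C[:,0]<60)&(P[:,2]>40)&(abs(P[:,0]-560)<230)&(abs(P[:,1]+20)<300)
    print("red",np.c_[P[m],uv[m]].round()[::8])
x,y=cv2.resize(T["img"][135:280,250:410],None,fx=4,fy=4,interpolation=2),cv2.resize(S["img"][130:270,240:420],None,fx=4,fy=4,interpolation=2)
cv2.imwrite("pics/topc.png",x);cv2.imwrite("pics/sidec.png",y)
E
```

```text
top 4290 z 20.54231984885928 ((531.1445922851562, -28.006698608398438), (341.5809631347656, 276.3356628417969), 74.0166244506836)
red [[ 698. -167.   60.  379.  146.]
 [ 692. -161.   60.  377.  148.]
 [ 685. -162.   67.  378.  150.]
 [ 680. -160.   63.  377.  152.]
 [ 677. -186.   61.  386.  153.]
 [ 675. -186.   57.  386.  154.]
 [ 671. -174.   63.  382.  155.]
 [ 668. -168.   64.  380.  156.]
 [ 667. -169.   58.  380.  157.]
 [ 502. -143.  134.  377.  214.]
 [ 498. -150.  167.  382.  215.]
 [ 497. -165.  189.  390.  215.]
 [ 495. -153.  176.  384.  216.]
 [ 494. -144.  145.  378.  217.]
 [ 492. -155.  188.  386.  217.]
 [ 490. -156.  185.  386.  218.]
 [ 487. -162.  191.  389.  219.]]
side 4628 z 18.11067088962801 ((528.373046875, -25.456939697265625), (346.7999572753906, 285.1090393066406), 74.04371643066406)
red [[ 492. -158.  188.  372.  137.]
 [ 491. -158.  183.  372.  139.]
 [ 483. -156.  184.  374.  140.]
 [ 495. -154.  174.  370.  142.]
 [ 488. -150.  176.  371.  143.]
 [ 484. -153.  173.  373.  144.]
 [ 483. -156.  169.  374.  145.]
 [ 494. -149.  162.  369.  147.]
 [ 490. 
[... 216 characters left out ...]
 155.]
 [ 666. -165.   65.  323.  155.]
 [ 489. -149.  139.  370.  155.]
 [ 671. -162.   61.  321.  156.]
 [ 491. -143.  138.  368.  156.]
 [ 671. -157.   59.  320.  157.]
 [ 495. -139.  136.  366.  157.]
 [ 674. -152.   57.  318.  158.]
 [ 663. -175.   51.  326.  158.]
 [ 677. -155.   51.  318.  159.]
 [ 663. -175.   47.  326.  159.]
 [ 679. -157.   46.  318.  160.]
 [ 662. -174.   45.  326.  160.]
 [ 675. -158.   44.  319.  161.]
 [ 494. -140.  123.  366.  161.]
 [ 668. -162.   41.  322.  162.]
 [ 496. -133.  120.  364.  163.]
 [ 494. -140.  114.  366.  164.]
 [ 487. -139.  114.  368.  165.]
 [ 496. -135.  106.  364.  167.]
 [ 487. -135.  107.  367.  168.]
 [ 490. -131.  101.  365.  170.]]
```

View pics/topc.png

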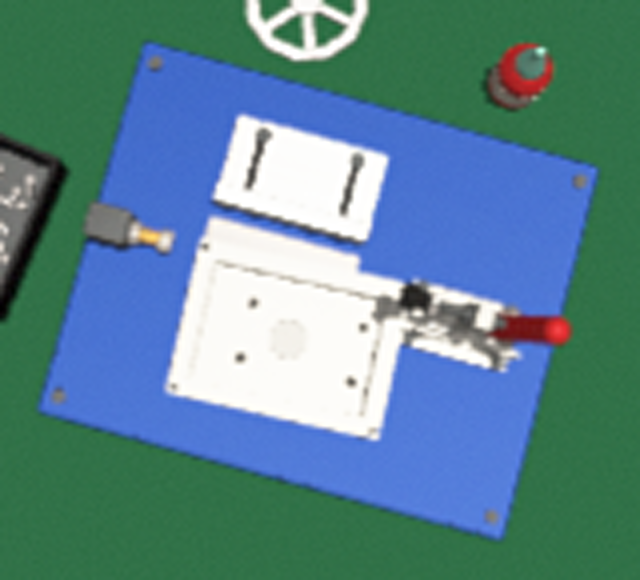

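View pics/sidec.png

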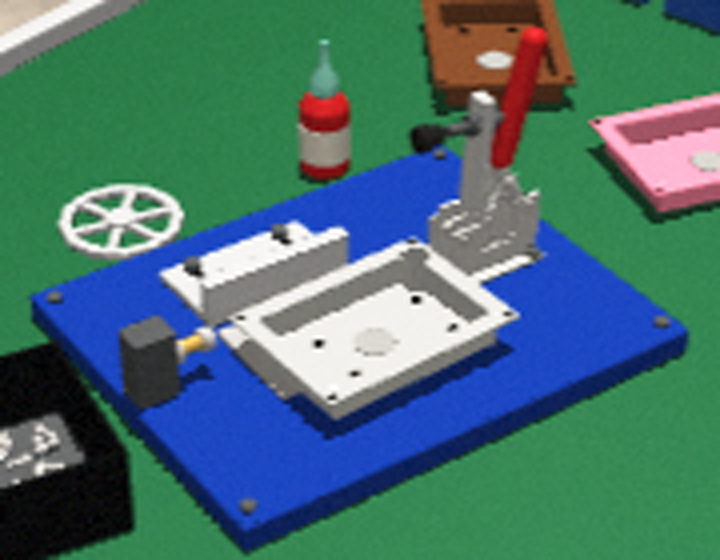

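The crops confirm it. The cover is the grey tray on the rest plate, with flange corners at crop pixels (165,392), (378,438) and about (196,238). The fence front edge runs (213,202)-(365,242), the screw head is at (167,240), the pad at (414,297), and the handle leans to fixture -y. Next I'll put these in fixture coordinates.

```bash
cat >> h.py <<'E'
def fix2w(p): return F0+np.asarray(p,float).reshape(-1,3)@RF.T
def w2fix(P): return (np.asarray(P,float).reshape(-1,3)-F0)@RF
E
python3 - <<'E'
import h
from h import *
T=load("top0.npz");S=load("side0.npz")
tc=lambda a:np.asarray(a,float)/4+[250,135]-0.375
sc=lambda a:np.asarray(a,float)/4+[240,130]-0.375
# fixture top corners from crops (order ++ ,+- , --, -+ in fixture axes x,y)
ct=world(T,tc([(147,42),(598,167),(502,540),(40,410)]),20)
cs=world(S,sc([(33,298),(443,148),(688,335),(245,535)]),20)  # 443,148 approx
obj=np.array([[140,172.5],[140,-172.5],[-140,-172.5],[-140,172.5]])
for n,c,k in(("top",ct,[0,1,2,3]),("side",cs,[0,2,3])):
    A=obj[k];B=c[k][:,:2];a=A-A.mean(0);b=B-B.mean(0)
    th=np.arctan2((a[:,0]*b[:,1]-a[:,1]*b[:,0]).sum(),(a*b).sum());R=np.array([[np.cos(th),-np.sin(th)],[np.sin(th),np.cos(th)]])
    t=B.mean(0)-R@A.mean(0);print(n,np.degrees(th),t,"res",(B-A@R.T-t).round(1).tolist())
    if n=="top": tt,thh=t,th
th=thh
h.RF=np.array([[np.cos(th),-np.sin(th),0],[np.sin(th),np.cos(th),0],[0,0,1]]);h.F0=np.r_[tt,0]
print("cover top",w2fix(world(T,tc([(196,238),(165,392),(378,438)]),48)).round(1).tolist())
print("cover side",w2fix(world(S,sc([(233,322),(333,408),(519,316),(412,240)]),48)).round(1).tolist())
print("fence top z54",w2fix(world(T,tc([(213,202),(365,242)]),54)).round(1).tolist())
print("fence side z54",w2fix(world(S,sc([(205,290),(347,240)]),54)).round(1).tolist())
print("screw head top/side z46",w2fix(world(T,tc([(172,240)]),46)).round(1).tolist(),w2fix(world(S,sc([(210,340)]),46)).round(1).tolist())
print("pad",w2fix(world(S,sc([(425,137)]),130)).round(1),w2fix(world(T,tc([(414,297)]),130)).round(1))
for n,d in(("top",T),("side",S)):
    P,C,uv=cloud(d);C=C.astype(int);Q=w2fix(P)
    m=(C[:,2]>110)&(C[:,1]<60)&(C[:,0]<60)&(P[:,2]>90)&(abs(Q[:,0])<60)
    print(n,"grip",np.percentile(Q[m],[2,50,98],axis=0).round(1).tolist())
    m=(Q[:,2]>65)&(abs(Q[:,0])<40)&(Q[:,1]>-90)&(Q[:,1]<20)&(C[:,2]<1.5*C[:,1]); print("bar/pad",np.percentile(Q[m],[2,50,98],axis=0).round(1).tolist())
print("sens: cam top",w2fix(-T["view"][:3,:3].T@T["view"][:3,3]))
E
```

```text
top -16.0619460443083 [530.51523614 -28.71658756] res [[-1.9, -1.4], [-0.3, 2.5], [1.0, 1.1], [1.2, -2.2]]
side -16.419470093748654 [523.93581583 -21.44821349] res [[-2.9, -1.7], [3.1, 3.4], [-0.2, -1.7]]
cover top [[7.6, 95.4, 48.0], [-101.6, 86.9, 48.0], [-92.8, -64.1, 48.0]]
cover side [[-0.4, 94.9, 48.0], [-107.7, 89.5, 48.0], [-97.6, -59.7, 48.0], [10.2, -52.3, 48.0]]
fence top z54 [[34.5, 90.5, 54.0], [36.0, -19.1, 54.0]]
fence side z54 [[32.2, 96.0, 54.0], [27.6, -11.4, 54.0]]
screw head top/side z46 [[1.9, 111.3, 46.0]] [[-6.0, 115.4, 46.0]]
pad [[  5.5 -58.  130. ]] [[  1.  -55.3 130. ]]
top grip [[-6.8, -145.0, 137.9], [-0.9, -130.1, 182.9], [5.0, -117.8, 191.3]]
bar/pad [[-10.3, -89.3, 68.0], [-2.0, -62.7, 138.8], [6.9, -45.3, 147.1]]
side grip [[-12.9, -140.9, 98.2], [-7.2, -124.4, 147.1], [2.5, -108.5, 187.2]]
bar/pad [[-14.8, -89.6, 65.6], [-4.9, -72.6, 133.6], [4.9, -45.3, 143.9]]
sens: cam top [[ -87.88636359   29.28323824 1082.90011206]]
```

>>> send_rows([
  [45,-39,0,0,0,0],
  [45,-39,0,0,0,0],
  [45,-39,0,0,0,0],
  [45,-39,0,0,0,0],
  [45,-39,0,0,0,0],
], grip=1)

```text
time: 0.72
tool_pos: [363.6, -285.7, 231.0]
tcp_rot: [-180.0, -0.0, 22.5]
ft_force: [1.4, -0.5, 0.1]
finger_gap: 0.2
grip_force: 0.0
```

>>> send_rows([
  [0,0,0,0,0,-0.179],
  [0,0,0,0,0,-0.179],
  [0,0,0,0,0,-0.179],
  [0,0,0,0,0,-0.179],
  [0,0,0,0,0,-0.179],
])

```text
time: 1.35
tool_pos: [363.0, -287.4, 230.8]
tcp_rot: [-180.0, -0.0, 74.2]
ft_force: [-0.0, -0.4, 0.4]
finger_gap: -0.1
grip_force: 0.0
```

>>> send_rows([
  [60,11.6,0,0,0,0],
  [60,11.6,0,0,0,0],
  [60,11.6,0,0,0,0],
  [60,11.6,0,0,0,0],
  [60,11.6,0,0,0,0],
])

```text
time: 1.98
tool_pos: [502.8, -13.7, 231.1]
tcp_rot: [-180.0, 0.0, 73.8]
ft_force: [1.4, -1.0, -0.0]
finger_gap: -0.2
grip_force: 0.0
```

>>> send_rows([
  [20,0,20,0,0,0],
  [0,0,40,0,0,0],
  [0,0,40,0,0,0],
  [0,0,40,0,0,0],
  [0,0,31,0,0,0],
])

```text
time: 2.6
tool_pos: [506.7, 3.7, 58.0]
tcp_rot: [-179.9, 0.0, 73.8]
ft_force: [0.3, -0.3, 0.6]
finger_gap: -0.2
grip_force: 0.0
```

```bash
python3 - <<'E'
from bench import r
import cv2,numpy as np
s=r.sense();print(s["tool_pos"],s["ft_force"])
x=[]
for n,(a,b,c,d) in(("side",(120,270,240,440)),("top",(130,280,240,440))):
    S=r.snapshot(n);np.savez(n+"1.npz",**S)
    x.append(cv2.resize(S["img"][a:b,c:d],None,fx=3.9,fy=2*1.95 if n=="x" else 2,interpolation=2) if 0 else cv2.resize(S["img"][a:b,c:d],None,fx=2,fy=2,interpolation=2))
cv2.imwrite("pics/s1.png",np.hstack(x))
E
```

```text
[506.66345296   3.72842554  57.9764775 ] [ 0.29179972 -0.26372186  0.57116982]
```

View pics/s1.png

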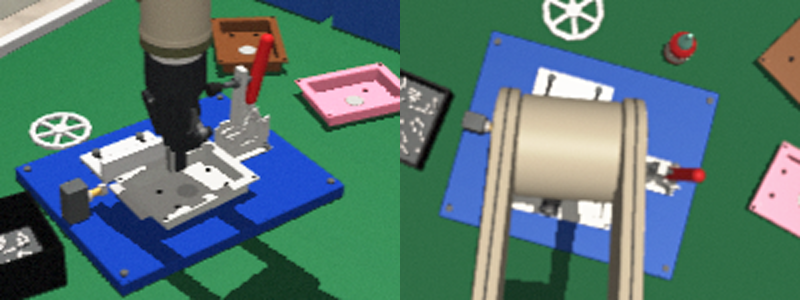

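The fingertip is over the cover's interior, at (178,165) in the left half. I'll lower it and push towards the fence.

>>> send_rows([
  [0,0,12,0,0,0],
  [0,0,12,0,0,0],
  [0,0,0,0,0,0],
])

```text
time: 3.08
tool_pos: [507.6, 3.6, 35.8]
tcp_rot: [-180.0, 0.0, 73.8]
ft_force: [-0.2, -0.4, -0.8]
finger_gap: 0.2
grip_force: 0.0
```

>>> send_rows([
  [0,3,0,0,0,0],
  [0,3,0,0,0,0],
  [0,2,0,0,0,0],
  [0,2,0,0,0,0],
  [0,2,0,0,0,0],
])

```text
time: 3.7
tool_pos: [519.6, 0.2, 36.3]
tcp_rot: [180.0, 0.0, 73.8]
ft_force: [0.2, -0.1, -0.5]
finger_gap: 0.1
grip_force: 0.0
```

>>> send_rows([
  [0,2,2,0,0,0],
  [0,2,0,0,0,0],
  [0,2,0,0,0,0],
])

```text
time: 4.08
tool_pos: [524.9, -1.4, 34.0]
tcp_rot: [-179.9, 0.0, 73.8]
ft_force: [-1.1, 0.6, -0.7]
finger_gap: 0.2
grip_force: 0.6
```

>>> send_rows([
  [0,2,0,0,0,0],
  [0,2,0,0,0,0],
  [0,2,0,0,0,0],
])

```text
time: 4.45
tool_pos: [531.0, -3.1, 34.2]
tcp_rot: [-180.0, -0.0, 73.8]
ft_force: [-1.7, 0.4, -0.5]
finger_gap: 0.1
grip_force: 0.5
```

>>> send_rows([
  [0,2,0,0,0,0],
  [0,2,0,0,0,0],
  [0,1.5,0,0,0,0],
  [0,1.5,0,0,0,0],
])

```text
time: 4.95
tool_pos: [537.8, -5.1, 34.3]
tcp_rot: [-180.0, -0.0, 73.8]
ft_force: [-1.3, 0.3, -0.9]
finger_gap: -0.2
grip_force: 0.5
```

```bash
python3 - <<'E'
from bench import r
from h import *
S=r.snapshot("side");np.savez("side2.npz",**S)
cv2.imwrite("pics/s2.png",cv2.resize(S["img"][170:250,250:380],None,fx=6,fy=6,interpolation=2))
s=r.sense();print(s["ft_force"],s["tool_pos"])
E
```

```text
[-0.12607757 -0.02383103 -1.355707  ] [538.02682651  -5.12390975  34.36707037]
```

View pics/s2.png

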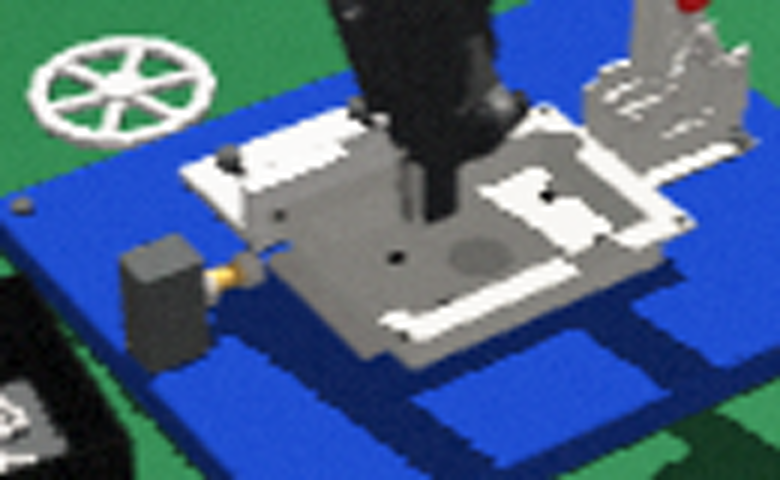

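The cover's flange corner at (270,262) is now close to the fence at (250,235). I'll continue in 1 mm steps.

>>> send_rows([
  [0,1,0,0,0,0],
  [0,1,0,0,0,0],
  [0,1,0,0,0,0],
])

```text
time: 5.38
tool_pos: [540.7, -5.9, 34.4]
tcp_rot: [180.0, -0.0, 73.8]
ft_force: [-0.8, 0.5, -0.3]
finger_gap: 0.1
grip_force: 0.7
```

>>> send_rows([
  [0,0.7,0,0,0,0],
  [0,0.7,0,0,0,0],
  [0,0.7,0,0,0,0],
])

```text
time: 5.75
tool_pos: [542.6, -6.5, 34.3]
tcp_rot: [-180.0, -0.0, 73.8]
ft_force: [-1.9, 0.7, 0.9]
finger_gap: -0.4
grip_force: 0.8
```

>>> send_rows([
  [0,0.7,0,0,0,0],
  [0,0.7,0,0,0,0],
])

```text
time: 6.0
tool_pos: [544.0, -6.9, 34.3]
tcp_rot: [-180.0, -0.0, 73.8]
ft_force: [-1.9, 0.4, 1.4]
finger_gap: -0.2
grip_force: 0.9
```

>>> send_rows([
  [0,0.7,0,0,0,0],
  [0,0.7,0,0,0,0],
])

```text
time: 6.25
tool_pos: [545.4, -7.3, 34.3]
tcp_rot: [-180.0, -0.0, 73.8]
ft_force: [-1.8, 0.3, 0.8]
finger_gap: 0.2
grip_force: 0.9
```

>>> send_rows([
  [0,0.6,0,0,0,0],
  [0,0.6,0,0,0,0],
])

```text
time: 6.5
tool_pos: [546.5, -7.6, 34.3]
tcp_rot: [-180.0, 0.0, 73.8]
ft_force: [-1.4, 0.7, 1.1]
finger_gap: 0.2
grip_force: 1.0
```

>>> send_rows([
  [0,0.6,0,0,0,0],
  [0,0.6,0,0,0,0],
])

```text
time: 6.75
tool_pos: [547.5, -7.9, 34.3]
tcp_rot: [-180.0, 0.0, 73.8]
ft_force: [-5.4, 1.2, 2.7]
finger_gap: -0.1
grip_force: 2.1
```

>>> send_rows([
  [0,0.6,0,0,0,0],
  [0,0.6,0,0,0,0],
])

```text
time: 7.0
tool_pos: [547.7, -7.9, 34.1]
tcp_rot: [-179.9, 0.0, 73.8]
ft_force: [-10.3, 2.3, 8.0]
finger_gap: 0.2
grip_force: 5.1
```

Fence contact is felt at about 10 N. I'll back off, move across, and push towards the screw.

>>> send_rows([
  [0,-3,0,0,0,0],
  [0,-18,0,0,0,0],
  [14,0,0,0,0,0],
  [14,0,0,0,0,0],
])

```text
time: 7.5
tool_pos: [537.5, 25.3, 34.7]
tcp_rot: [179.9, -0.0, 73.8]
ft_force: [-0.1, -0.6, 0.0]
finger_gap: -0.1
grip_force: 0.0
```

>>> send_rows([
  [3,0,0,0,0,0],
  [2,0,0,0,0,0],
  [2,0,0,0,0,0],
])

```text
time: 7.88
tool_pos: [538.5, 31.2, 34.2]
tcp_rot: [-180.0, 0.0, 73.8]
ft_force: [0.5, -0.2, -1.0]
finger_gap: 0.2
grip_force: 0.0
```

>>> send_rows([
  [2,0,0,0,0,0],
  [2,0,0,0,0,0],
  [2,0,0,0,0,0],
])

```text
time: 8.25
tool_pos: [540.1, 37.0, 34.3]
tcp_rot: [180.0, -0.0, 73.8]
ft_force: [0.8, 0.6, 0.1]
finger_gap: -0.0
grip_force: 0.0
```

>>> send_rows([
  [2,0,0,0,0,0],
  [2,0,0,0,0,0],
  [2,0,0,0,0,0],
])

```text
time: 8.62
tool_pos: [541.7, 42.7, 34.3]
tcp_rot: [180.0, 0.0, 73.8]
ft_force: [-1.2, -2.4, 0.1]
finger_gap: -0.0
grip_force: 0.8
```

>>> send_rows([
  [2,0,0,0,0,0],
  [2,0,0,0,0,0],
])

```text
time: 8.88
tool_pos: [542.8, 46.6, 34.3]
tcp_rot: [-180.0, 0.0, 73.8]
ft_force: [-0.8, -1.8, 0.4]
finger_gap: 0.1
grip_force: 0.8
```

```bash
python3 - <<'E'
from bench import r
from h import *
S=r.snapshot("side");np.savez("side3.npz",**S)
cv2.imwrite("pics/s3.png",cv2.resize(S["img"][170:250,250:380],None,fx=6,fy=6,interpolation=2))
s=r.sense();print(s["ft_force"],s["tool_pos"])
E
```

```text
[ 0.79837036 -0.52241213  0.2632499 ] [542.87516123  46.86651915  34.27989485]
```

View pics/s3.png

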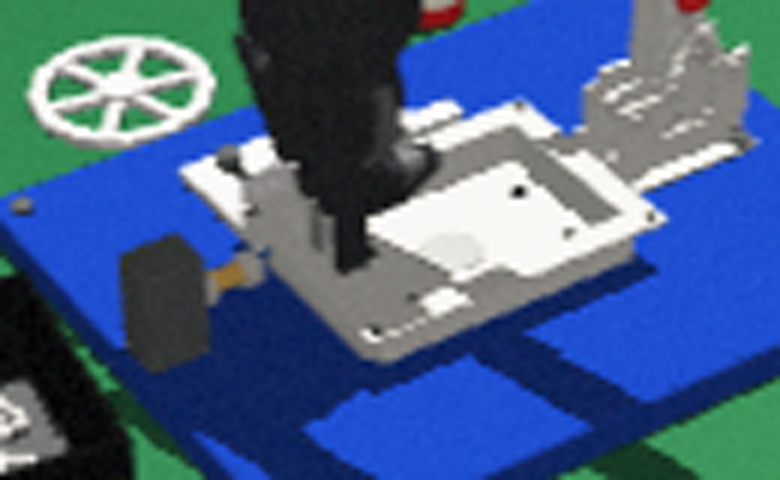

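The cover is flush along the fence. Its +y edge, near (275,265), is a few mm short of the screw head at (252,265).

>>> send_rows([
  [1,0,0,0,0,0],
  [1,0,0,0,0,0],
  [1,0,0,0,0,0],
])

```text
time: 9.3
tool_pos: [543.6, 49.5, 34.3]
tcp_rot: [180.0, 0.0, 73.8]
ft_force: [-0.0, -1.4, 0.6]
finger_gap: -0.0
grip_force: 0.9
```

>>> send_rows([
  [0.8,0,0,0,0,0],
  [0.8,0,0,0,0,0],
])

```text
time: 9.55
tool_pos: [544.1, 51.0, 34.3]
tcp_rot: [180.0, 0.0, 73.8]
ft_force: [-0.4, -2.0, 0.6]
finger_gap: -0.0
grip_force: 0.9
```

>>> send_rows([
  [0.7,0,0,0,0,0],
  [0.7,0,0,0,0,0],
])

```text
time: 9.8
tool_pos: [544.5, 52.4, 34.3]
tcp_rot: [-180.0, -0.0, 73.8]
ft_force: [0.4, -1.5, 1.7]
finger_gap: 0.1
grip_force: 0.9
```

>>> send_rows([
  [0.7,0,0,0,0,0],
  [0.7,0,0,0,0,0],
])

```text
time: 10.05
tool_pos: [544.9, 53.7, 34.3]
tcp_rot: [180.0, -0.0, 73.8]
ft_force: [-0.2, -1.3, 0.2]
finger_gap: -0.0
grip_force: 0.9
```

>>> send_rows([
  [0.7,0,0,0,0,0],
  [0.7,0,0,0,0,0],
])

```text
time: 10.3
tool_pos: [545.3, 55.0, 34.3]
tcp_rot: [-180.0, -0.0, 73.8]
ft_force: [-0.1, -1.8, 0.8]
finger_gap: -0.3
grip_force: 0.9
```

>>> send_rows([
  [0.6,0,0,0,0,0],
  [0.6,0,0,0,0,0],
])

```text
time: 10.55
tool_pos: [545.6, 56.2, 34.3]
tcp_rot: [180.0, -0.0, 73.8]
ft_force: [-0.1, -1.8, 1.0]
finger_gap: -0.0
grip_force: 0.9
```

>>> send_rows([
  [0.6,0,0,0,0,0],
  [0.6,0,0,0,0,0],
])

```text
time: 10.8
tool_pos: [545.9, 57.3, 34.3]
tcp_rot: [180.0, -0.0, 73.8]
ft_force: [-0.8, -2.1, 1.0]
finger_gap: 0.3
grip_force: 0.9
```

>>> send_rows([
  [0.6,0,0,0,0,0],
  [0.6,0,0,0,0,0],
])

```text
time: 11.05
tool_pos: [546.2, 58.3, 34.3]
tcp_rot: [-180.0, 0.0, 73.8]
ft_force: [-0.8, -4.8, 1.6]
finger_gap: -0.0
grip_force: 2.5
```

>>> send_rows([
  [0.5,0,0,0,0,0],
])

```text
time: 11.18
tool_pos: [546.2, 58.3, 34.3]
tcp_rot: [-180.0, 0.1, 73.8]
ft_force: [-1.8, -6.7, 2.9]
finger_gap: -0.0
grip_force: 3.7
```

```bash
python3 - <<'E'
from bench import r
from h import *
s=r.sense();print(s["ft_force"],s["tool_pos"],s["wrist_torque"])
E
```

```text
[-1.7536745  -6.70173612  2.86581364] [546.24494587  58.30888241  34.31323585] [-1.08669311  0.42868035  0.03918241]
```

Screw contact is felt and the TCP has stopped advancing. Now a squaring push on the fence wall, at mid-cover.

>>> send_rows([
  [-2,0,0,0,0,0],
  [-24,0,0,0,0,0],
  [-24,0,0,0,0,0],
  [0,8,0,0,0,0],
  [0,6,0,0,0,0],
])

```text
time: 11.8
tool_pos: [546.8, 7.4, 34.5]
tcp_rot: [180.0, -0.0, 73.8]
ft_force: [0.5, 0.2, 0.4]
finger_gap: -0.1
grip_force: 0.0
```

>>> send_rows([
  [0,1.5,0,0,0,0],
  [0,1.5,0,0,0,0],
])

```text
time: 12.05
tool_pos: [549.0, 6.7, 34.2]
tcp_rot: [-180.0, -0.0, 73.9]
ft_force: [-0.3, 1.0, 0.4]
finger_gap: 0.3
grip_force: 0.0
```

>>> send_rows([
  [0,0.7,0,0,0,0],
  [0,0.7,0,0,0,0],
])

```text
time: 12.3
tool_pos: [550.1, 6.0, 34.2]
tcp_rot: [-180.0, -0.0, 73.9]
ft_force: [-0.1, 0.8, 0.8]
finger_gap: -0.1
grip_force: 0.0
```

>>> send_rows([
  [0,0.7,0,0,0,0],
  [0,0.7,0,0,0,0],
])

```text
time: 12.55
tool_pos: [551.3, 5.5, 34.3]
tcp_rot: [-180.0, -0.0, 73.8]
ft_force: [-1.9, 1.2, 2.3]
finger_gap: -0.1
grip_force: 1.3
```

>>> send_rows([
  [0,0.5,0,0,0,0],
  [0,0.5,0,0,0,0],
])

```text
time: 12.8
tool_pos: [551.5, 5.4, 34.1]
tcp_rot: [-179.9, 0.0, 73.8]
ft_force: [-7.7, 1.7, 7.0]
finger_gap: -0.1
grip_force: 4.1
```

Square against the fence: the TCP stopped at 8 N, at the same fixture x as before. Retract and lift.

>>> send_rows([
  [0,-2,0,0,0,0],
  [0,-18,0,0,0,0],
  [0,0,-50,0,0,0],
  [0,0,-60,0,0,0],
  [0,0,-60,0,0,0],
])

```text
time: 13.42
tool_pos: [533.1, 10.6, 206.0]
tcp_rot: [180.0, 0.0, 73.8]
ft_force: [0.5, -0.7, 0.5]
finger_gap: -0.1
grip_force: 0.0
```

>>> send_rows([
  [0,0,-35,0,0,0],
  [0,0,0,0,0,0],
])

```text
time: 13.68
tool_pos: [535.7, 10.5, 243.8]
tcp_rot: [179.5, -0.1, 73.8]
ft_force: [0.4, 0.8, -0.1]
finger_gap: -0.1
grip_force: 0.0
```

```bash
python3 - <<'E'
from bench import r
import h
from h import *
th=np.radians(-16.15);h.RF=np.array([[np.cos(th),-np.sin(th),0],[np.sin(th),np.cos(th),0],[0,0,1]]);h.F0=np.array([528.5,-26.5,0])
S=r.snapshot("side");np.savez("side4.npz",**S)
cv2.imwrite("pics/s4.png",cv2.resize(S["img"][130:250,250:400],None,fx=5,fy=5,interpolation=2))
s=r.sense();print(s["ft_force"],s["tool_pos"],w2fix(s["tool_pos"]))
for f in("top0.npz","side4.npz"):
    P,C,uv=cloud(load(f));C=C.astype(int);Q=w2fix(P)
    m=(C[:,2]>100)&(C[:,1]<60)&(C[:,0]<60)&(Q[:,2]>80)&(abs(Q[:,0])<40)&(abs(Q[:,1]+130)<60)
    q=Q[m];k=np.polyfit(q[:,2],q[:,1],1);print(f,m.sum(),"angle",np.degrees(np.arctan2(1,-k[0])),"y@z100,140,170,185",np.polyval(k,[100,140,170,185]).round(1),"x",np.median(q[:,0]),"z",np.percentile(q[:,2],[3,97]))
E
```

```text
[ 0.26375398 -0.16902715 -0.4697061 ] [534.38527811  10.54479423 240.97695062] [[ -4.651094    37.21989525 240.97695062]]
top0.npz 84 angle 70.50789229600868 y@z100,140,170,185 [-106.4 -120.6 -131.2 -136.5] x 0.08193432357631562 z [124.71009619 190.95046273]
side4.npz 203 angle 74.44018691689341 y@z100,140,170,185 [-113.3 -124.4 -132.8 -136.9] x -4.640122194477122 z [ 98.29137905 184.53375815]
```

View pics/s4.png

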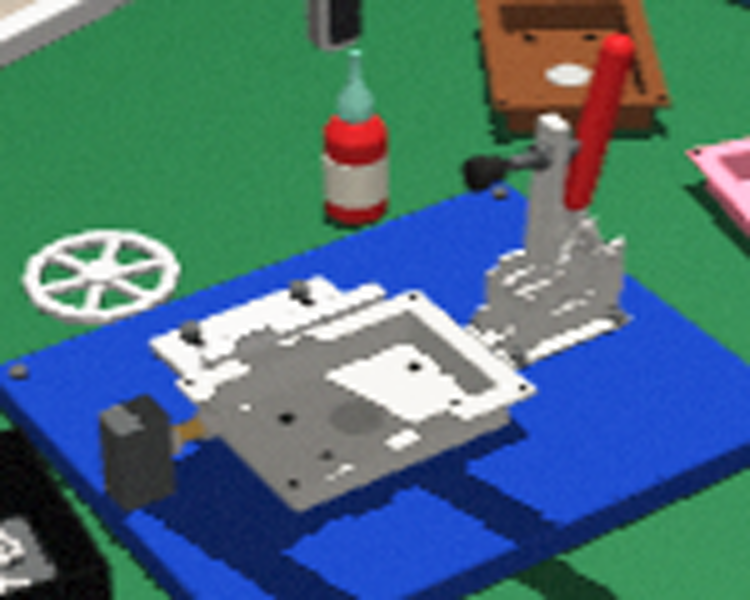

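The cover sits home: its flange is against the fence top edge, near (300,330), and against the screw at (195,430). The handle is open, grip (575,200) to (618,45). Next I'll move to the handle, to the +y side of the grip's upper part and above the bar.

>>> send_rows([
  [-46,1,0,0,0,0],
  [-46,1,0,0,0,0],
  [-46,1,0,0,0,0],
  [0,0,38,0,0,0],
  [0,0,38,0,0,0],
])

```text
time: 14.35
tool_pos: [496.8, -123.3, 160.7]
tcp_rot: [-179.9, -0.0, 73.7]
ft_force: [0.4, -0.1, -0.8]
finger_gap: 0.1
grip_force: 0.0
```

>>> send_rows([
  [-3,0,0,0,0,0],
  [-3,0,0,0,0,0],
  [-3,0,0,0,0,0],
])

```text
time: 14.72
tool_pos: [496.3, -131.9, 165.2]
tcp_rot: [179.8, 0.0, 73.9]
ft_force: [-0.3, -1.2, 0.0]
finger_gap: -0.0
grip_force: 0.0
```

>>> send_rows([
  [-6,0,2,0,0,0],
  [-6,0,2,0,0,0],
  [-6,0,3,0,0,0],
])

```text
time: 15.1
tool_pos: [490.5, -149.1, 156.8]
tcp_rot: [179.9, -0.0, 73.8]
ft_force: [0.2, 0.7, 1.7]
finger_gap: -0.2
grip_force: 1.0
```

>>> send_rows([
  [-5,0,3,0,0,0],
  [-5,0,3,0,0,0],
  [-6,0,4,0,0,0],
])

```text
time: 15.48
tool_pos: [485.7, -164.3, 146.2]
tcp_rot: [180.0, -0.0, 73.8]
ft_force: [0.9, 1.8, 2.8]
finger_gap: -0.1
grip_force: 1.4
```

>>> send_rows([
  [-5,0,4,0,0,0],
  [-5,0,4,0,0,0],
  [-4,0,4,0,0,0],
])

```text
time: 15.85
tool_pos: [481.4, -177.6, 133.7]
tcp_rot: [-179.9, -0.0, 73.8]
ft_force: [0.5, 2.6, 0.4]
finger_gap: -0.1
grip_force: 1.1
```

>>> send_rows([
  [-4,0,4.5,0,0,0],
  [-4,0,4.5,0,0,0],
  [-4,0,5,0,0,0],
])

```text
time: 16.23
tool_pos: [478.4, -189.4, 120.0]
tcp_rot: [180.0, 0.0, 73.8]
ft_force: [0.2, 1.4, 0.1]
finger_gap: 0.3
grip_force: 0.5
```

```bash
python3 - <<'E'
from bench import r
import h
from h import *
th=np.radians(-16.15);h.RF=np.array([[np.cos(th),-np.sin(th),0],[np.sin(th),np.cos(th),0],[0,0,1]]);h.F0=np.array([528.5,-26.5,0])
S=r.snapshot("side");np.savez("side5.npz",**S)
cv2.imwrite("pics/s5.png",cv2.resize(S["img"][120:240,290:440],None,fx=5,fy=5,interpolation=2))
s=r.sense();print(s["ft_force"],w2fix(s["tool_pos"]))
P,C,uv=cloud(S);C=C.astype(int);Q=w2fix(P)
m=(C[:,2]>80)&(C[:,1]<50)&(C[:,0]<50)&(Q[:,2]>50)&(abs(Q[:,0])<30)&(abs(Q[:,1]+150)<80)
q=Q[m];print(m.sum(),np.percentile(q,[3,50,97],axis=0).round(),np.degrees(np.arctan(np.polyfit(q[:,1],q[:,2],1)[0])))
E
```

```text
[ 0.26774239 -0.27861164  1.3746701 ] [[  -3.16406872 -170.74297195  119.25511621]]
166 [[ -11. -195.   85.]
 [  -5. -146.  101.]
 [   5. -113.  123.]] -21.760566197578534
```

View pics/s5.png

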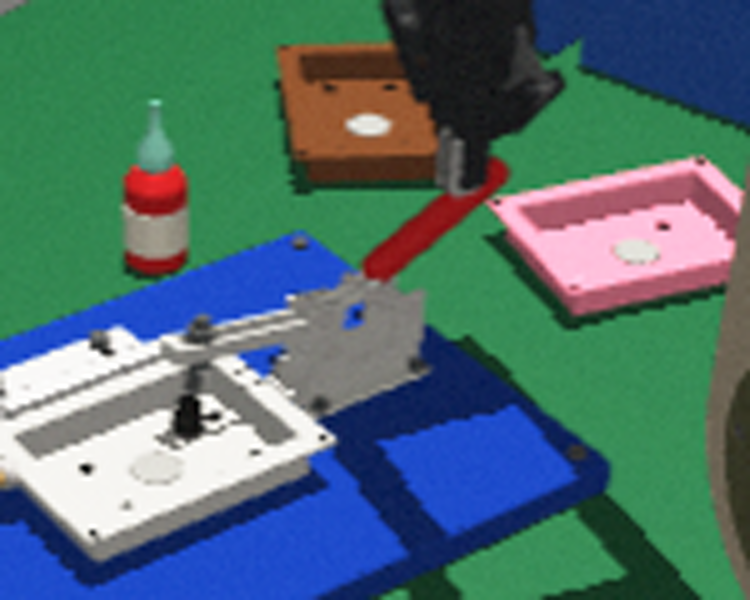

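The handle is at about 25° above level, grip (370,270) to (500,170). The tip is on top of the grip and the pad is just above the cover floor at (188,420). Now I push mainly down.

>>> send_rows([
  [-2,0,4,0,0,0],
  [-1,0,4,0,0,0],
  [-1,0,4,0,0,0],
])

```text
time: 16.65
tool_pos: [477.9, -193.1, 109.5]
tcp_rot: [179.9, 0.0, 73.9]
ft_force: [-3.6, 3.5, 13.5]
finger_gap: -0.2
grip_force: 6.3
```

>>> send_rows([
  [-1,0,3,0,0,0],
  [0,0,3,0,0,0],
])

```text
time: 16.9
tool_pos: [477.6, -194.5, 103.8]
tcp_rot: [179.9, 0.1, 73.8]
ft_force: [-5.3, -0.1, 13.9]
finger_gap: -0.0
grip_force: 6.4
```

>>> send_rows([
  [0,0,2,0,0,0],
  [0,0,2,0,0,0],
])

```text
time: 17.15
tool_pos: [477.6, -194.9, 99.8]
tcp_rot: [179.9, 0.1, 73.8]
ft_force: [-3.0, 0.3, 11.8]
finger_gap: 0.1
grip_force: 5.2
```

>>> send_rows([
  [0,0,2,0,0,0],
  [0,0,2,0,0,0],
])

```text
time: 17.4
tool_pos: [477.8, -195.0, 95.7]
tcp_rot: [179.9, 0.1, 73.8]
ft_force: [-1.9, -1.3, 8.1]
finger_gap: 0.2
grip_force: 3.6
```

>>> send_rows([
  [0,0,1.5,0,0,0],
  [0,0,1.5,0,0,0],
])

```text
time: 17.65
tool_pos: [477.8, -194.9, 92.2]
tcp_rot: [179.9, 0.1, 73.8]
ft_force: [-1.1, -1.6, 3.9]
finger_gap: 0.1
grip_force: 1.9
```

Force is falling, so the handle is near dead centre.

>>> send_rows([
  [0,0,1.5,0,0,0],
  [0,0,1.5,0,0,0],
])

```text
time: 17.9
tool_pos: [476.9, -193.6, 87.9]
tcp_rot: [-180.0, -0.0, 73.8]
ft_force: [-1.4, 0.5, -0.5]
finger_gap: -0.3
grip_force: 0.0
```

>>> send_rows([
  [0,0,1,0,0,0],
  [0,0,1,0,0,0],
])

```text
time: 18.15
tool_pos: [476.8, -193.5, 85.8]
tcp_rot: [-180.0, -0.0, 73.8]
ft_force: [-0.7, 0.5, 0.1]
finger_gap: -0.2
grip_force: 0.0
```

>>> send_rows([
  [0,0,0.7,0,0,0],
  [0,0,0.7,0,0,0],
])

```text
time: 18.4
tool_pos: [477.1, -193.7, 84.8]
tcp_rot: [-180.0, -0.0, 73.8]
ft_force: [0.6, -0.2, -0.3]
finger_gap: -0.4
grip_force: 0.0
```

It snapped over and no longer loads the finger. I'll retract upward, then look.

>>> send_rows([
  [0,0,-20,0,0,0],
  [0,0,-50,0,0,0],
  [-30,0,-50,0,0,0],
  [-50,0,-20,0,0,0],
  [0,0,0,0,0,0],
])

```text
time: 19.02
tool_pos: [455.1, -274.0, 227.7]
tcp_rot: [179.7, 0.1, 73.6]
ft_force: [0.6, -0.1, -0.4]
finger_gap: 0.1
grip_force: 0.0
```

```bash
python3 - <<'E'
from bench import r
import h
from h import *
th=np.radians(-16.15);h.RF=np.array([[np.cos(th),-np.sin(th),0],[np.sin(th),np.cos(th),0],[0,0,1]]);h.F0=np.array([528.5,-26.5,0])
S=r.snapshot("side");np.savez("side6.npz",**S);T=r.snapshot("top")
a=cv2.resize(S["img"][130:250,250:400],None,fx=5,fy=5,interpolation=2)
cv2.imwrite("pics/s6.png",a)
s=r.sense();print(s["time"],s["ft_force"],s["tool_pos"])
P,C,uv=cloud(S);C=C.astype(int);Q=w2fix(P)
m=(C[:,2]>80)&(C[:,1]<50)&(C[:,0]<50)&(Q[:,2]>50)&(abs(Q[:,0])<30)&(abs(Q[:,1]+150)<90)
q=Q[m];print(m.sum(),np.percentile(q,[3,50,97],axis=0).round(),np.degrees(np.arctan(np.polyfit(q[:,1],q[:,2],1)[0])))
E
```

```text
19.125 [-0.21383375  0.79087088 -0.15355386] [ 454.66820481 -270.6887078   224.6110572 ]
156 [[ -10. -202.   68.]
 [  -5. -162.   76.]
 [   3. -115.   82.]] -2.951066285994659
```

View pics/s6.png

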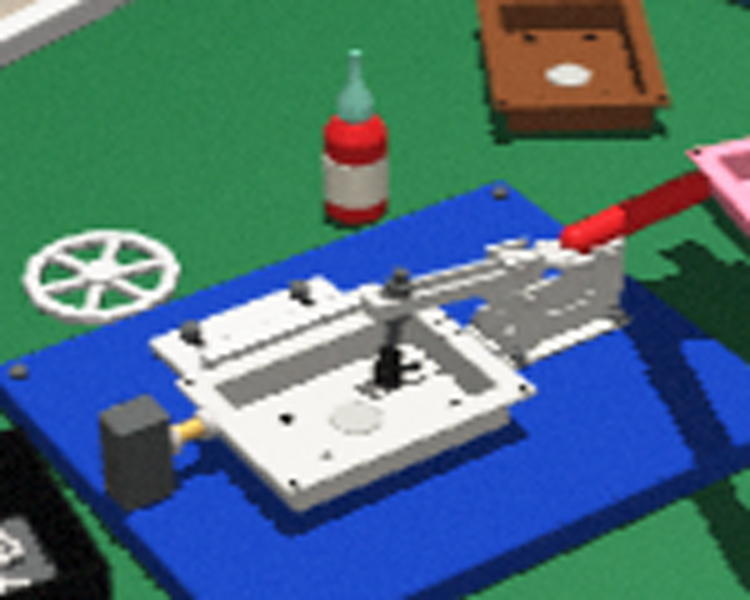

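The handle measures about 3° above level and the pad presses the floor at (390,370). The cover corners at (297,508) and (533,388) have not moved, and the bystanders are untouched. Handing in.

```bash
python3 -c "
from bench import r
print(r.hand_in())"
```

```text
the job is handed in; nothing more can be done
None
```

The cover is home against both the fence and the stop screw (about 10 N and 7 N at most in the readings), the clamp handle snapped shut onto its stop holding it, the arm is clear, and the job was handed in at about 19 s.

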